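Shim and wedge a plywood tray tight in the glue-up jig

TASK

Clamp the plywood tray home in the jig: stand as many orange spacers as are needed (one or two) upright in the gap, flat along the slanted aluminium stop, and let go of them; then lay the dark wooden wedge flat on the jig board and slide it, thin end first, between the spacers and the tray, its flat side along the tray, until it goes tight by feel and the tray is pressed home against the far aluminium fence. Finish while still gripping the wedge by its blue block, touching neither tray nor spacers; leave the glue bottle, the small tray and the toggle clamp where they are.

Things in the scene. Friction and masses are not known exactly. Their poses are not given: they have to be found in the camera images.
- jig: brown wooden jig board, fixed on the table, 15 mm thick. x: the way the wedge is driven (away from the robot); y: from stop across the tray to the fence. Origin at table height under the tray's inner (stop-side) face when the tray is home, at mid-length; board from x -180 to +90, y -95 to +155 mm. A steel cleat (x +81 to +93 mm, 18 mm high) keeps the tray from sliding on in x
- fence: aluminium fence fixed on the board, 170 mm long (x), 25 mm wide, 34 mm high. Origin at the bottom (on the board) middle of its face that looks at the tray; the face is 120 mm in y from the jig's origin, parallel to the jig's x
- stop: aluminium stop block fixed on the board, 90 mm long (x), 30 wide, 24 high. Origin at the bottom (on the board) middle of its spacer face, its plane y = 0; spacers stand on its +y side. Turned +0.197 rad (1 in 5) from the jig's x: the channel narrows away from the robot. Its place varies: gap from its origin to the home tray's inner face (minus its y in the jig's frame) is 29 to 46 mm
- stop_catch (a point): middle of the dark steel catch arm fixed at the far end of the stop: a bar over the channel, 12 mm thick (stop x = +34 to +46 mm), reaching 29 mm out from the stop's face, underside 26 mm and top 35 mm above the board, so wedge and tray pass below it while spacers cannot be dragged past
- tray: open plywood tray, 160 mm (x) by 120 mm (y), 24 mm high, 9 mm walls, about 300 g, loose on the board, axes along the jig's. Origin at the centre of its underside. It starts 3 to 5 mm short of the fence; home is touching the fence (its origin 60 mm in y from the jig's origin)
- wedge: loose dark wooden wedge, 220 g (most of it in the grip block), flat on the table, 22 mm high. Origin at its underside below the middle of its blue grip block; x towards the thin toe. Tail 28 mm wide (y -14 to +14) from x -15 to +30 mm, then tapers 1 in 5 to 6 mm at x = +140. Flat side y = +14 goes along the tray; the slanted -y side goes against the spacers and is then parallel to them
- wedge_grip (a point): centre of the wedge's blue-painted steel grip block, 42 mm above the wedge's underside; block 30 mm (x) by 16 mm (y), from 22 to 62 mm above the underside. Grip it across the 16 mm, above the tray's 24 mm rim, and push along the jig's x: 15 to 20 N makes the wedge tight. Let it follow sideways as it goes: the spacers push it, and it the tray, up to 7 mm towards the fence
- wedge_toe (a point): the wedge's thin end on the flat side, at its underside (wedge x = +140, y = +14 mm). Each spacer fills 12.2 mm of the gap along the jig's y; if g mm are then left, the wedge goes tight with its toe about 5 x (g - 6) mm in x from the jig's origin, give or take 15. Works for g of 10 to 25; with more left, another spacer is needed
- spacer1: an orange plastic spacer plate standing on its edge: 44 mm wide (its x), 12 mm thick (its y), 75 mm tall (its z), 50 g. Origin at the centre of its underside. Starts standing on the table. All three spacers are alike; grip its upper half across its 44 mm width so that it can be set down in the narrow channel
- spacer2: an orange plastic spacer plate standing on its edge: 44 mm wide (its x), 12 mm thick (its y), 75 mm tall (its z), 50 g. Origin at the centre of its underside. Starts standing on the table. All three spacers are alike; grip its upper half across its 44 mm width so that it can be set down in the narrow channel
- spacer3: an orange plastic spacer plate standing on its edge: 44 mm wide (its x), 12 mm thick (its y), 75 mm tall (its z), 50 g. Origin at the centre of its underside. Starts standing on the table. All three spacers are alike; grip its upper half across its 44 mm width so that it can be set down in the narrow channel
- glue: bystander: white glue bottle with red cap, 56 mm across, 150 mm tall; origin at the centre of its underside
- small_tray: bystander: small open plywood tray, 80 x 120 x 22 mm; origin at the centre of its underside
- clamp: bystander: brass toggle clamp with a red handle, foot 70 x 40 mm, about 105 mm tall; origin at the centre of its underside
There are look-alikes about, which are no part of the job. What is shaped like the spacer1 but turquoise is not meant.

How it is judged:
By the outcome, as a careful person would: the job done as asked, in the order asked, and still so for the second after the job is handed in, while the arm keeps its last pose, push and grip.
It also fails if it takes over 72 s, if anything falls off the work surface, if the arm or the gripper's body presses on something with over 40 N, if the wrist force passes 120 N, or if a joint passes its speed limit or range.

ROBOT

A 6-joint arm with a two-finger parallel gripper is mounted at the origin on the work surface. World frame = base frame: x ahead of the robot, y to its left, z up, the work surface at z = 0. Lengths are in mm, angles in rad, forces in N, time in s.
With the tool pointing down it reaches from about 325 to 850 mm from the base axis. Payload 15.5 kg.
Tool frame: the origin (TCP) lies on the centre line of the jaws, within the pads' length; the fingertips stand tcp_to_tips ahead of it and the grasp point (between the pads) lies 11 mm behind it (tcp_to_tips is the distance from the TCP to the fingertips, in mm); z points along the fingers, y is the direction in which the jaws open and shut (so a half turn about z gives the same grasp; the last joint's range is limited). The gripper opens to 91 mm and grips with 3 to 60 N. Pads are 32 mm wide; open, the fingers measure 118 mm over their backs; the gripper's body (76 mm by 178 mm) begins 60 mm behind the grasp point.
Start: joints at [-1.272, 0.494, 1.345, -0, 1.302, -0.096], TCP at [239.814, -577.162, 221.915] pointing down, gripper open.
Joint ranges: [-2.91, 2.91], [-0.82, 2.16], [0.22, 2.67], [-1.22, 4.37], [0.12, 2.79], [-3.08, 3.08]. Speed limits (rad/s): [1.89, 1.89, 2.57, 3.01, 3.01, 3.01].

INTERFACE

Orientations are given as a unit quaternion [x, y, z, w].
In Python, from bench import observe, camera, close_job, boxes_of, tip_of, tcp_to_tips gives the robot as it stands.
- The arm moves only by the tool carry_out, never from a script. Its argument "motion" is one flat list of numbers, 7 for each row, row after row: the turn, a rotation vector about the world's x, y, z in degrees, then the shift along the world's x, y, z in cm, then the finger opening in cm, from 0 to 9.12. A call has 1 to 5 rows; each row shifts and turns the commanded pose from where the row before left it; what a row does not reach is not made up. A row lasts 1/12 s, in which the tool goes at most 41.7 mm and 7.16 degrees, less where a joint would pass 70% of its speed; a pose out of reach is approached as far as the arm can. A call is refused whole if a number of a shift passes 4.17 or a number of a turn 7.16, either way. A call with a gripper value outside its range is refused whole. The fingers move at their own pace and stop on an object; the grip force is fixed at half the most. Time passes only in rows, so rows that do not move let the fingers close. It gives the time, the measured TCP pose, the force and the opening at its end, in the units of the state.
- observe(): the state, without advancing time (a new reading comes with each control period).
- camera(name): name is "side" or "top"; returns a dict with "frame" (480x640x3 uint8, red, green, blue), "mtx" (3x3 intrinsics, pixels), "k1" (the pictures are not rectified: a ray, as slopes to the right and down, at radius r is drawn at 1 + k1 r^2 times it, then the intrinsics apply), "rvec" (rotation vector, rad) and "tvec" (3), from world to camera coordinates, as OpenCV has them. Camera axes: x right, y down, z forward; pixel columns grow to the right and rows downward; lengths in mm; the calibration is good to about 2 mm. A picture is of the moment at which its call begins. There is no depth.
- close_job(): hands the job in, once; it reports no verdict.
Trained networks look in the newest picture that a camera, given by its name, has taken for a name from the list of things; names that differ only in an ending like _2 or _b are one class to them, and where a whole thing is asked for, a point or a joint stands for the part that bears it (a point fixed in the world has none). Each returns a list of dicts, best first, with "p" (0 to 1); they miss things now and then, are a little off and sometimes report something else, mostly with a low value. They report only what shows in the picture. A call takes as long as a camera call. They do not tell look-alikes from the thing itself.
- boxes_of(label, camera): "extent" ([left, top, right, bottom] as shares, 0 to 1, of the picture: columns of its width, rows of its height, round what is visible of it).
- tip_of(label, camera): "location" ([column, row] as shares, 0 to 1, of the picture: columns of its width, rows of its height: a listed point, or the origin of a listed thing).
The state is a dict: "time_s": time; "qpos": joint angles; "joint_vel": joint speeds; "joint_torque": joint torques, N m; "position": TCP position; "eef_rot": TCP orientation; "ft_force": force on the tool from outside, world axes, zero at the start; "wrist_torque": the same for the moment, N m; "width": opening from 0.0 (shut) to 1.0 (fully open).
Only numpy, scipy, OpenCV 4.12 (cv2) and the standard library are available. Lean on these libraries where they do the work, as an engineer would, in place of code of your own. Each camera call takes 0.05 s, during which the arm holds its last target. There are 200 camera calls.

## Working session

There is one attempt and no reset: what is moved stays moved. The work goes in short steps, Python scripts to look and compute and a tool call to move; the robot and the scene stay as the last step left them, time stands still between calls to the robot, and variables do not carry over. Pictures are saved under pics/ and viewed, about 8 in all and at most 12, crops included, and the job is handed in when it is done.

Besides the shell and the picture viewer there is one more tool, called after "Request:" as name(argument=value, ...) on one line, values as JSON. carry_out: Moves the arm, as the interface text tells. Its arguments: {"type":"object","properties":{"motion":{"type":"array","items":{"type":"number"}}},"required":["motion"]}

```bash
ls; mkdir -p pics; python3 - <<'E'
from bench import *
import cv2
print(observe(), tcp_to_tips)
for c in ("side","top"):
    d=camera(c); cv2.imwrite(f"pics/{c}0.png",d["frame"][:,:,::-1]); print(c,d["mtx"],d["k1"],d["rvec"],d["tvec"])
    for l in ["jig","fence","stop","stop_catch","tray","wedge","wedge_grip","wedge_toe","spacer1","glue","small_tray","clamp"]:
        print(l,[(round(t["p"],2),[round(t["location"][0]*640,1),round(t["location"][1]*480,1)]) for t in tip_of(l,c)])
E
```

```text
pics
{'time_s': 0.0, 'qpos': array([-1.27246520e+00,  4.94185817e-01,  1.34614488e+00,  8.97933235e-06,
        1.30250384e+00, -9.54945755e-02]), 'joint_vel': array([-0.00025296, -0.00037223, -0.00133295,  0.00197846, -0.00078974,
       -0.00129634]), 'joint_torque': array([-2.06367651e-03, -8.78843236e+01, -3.81857479e+01,  7.06026144e-02,
        5.34763222e-02, -1.04278904e-04]), 'position': array([ 239.72416321, -576.78626149,  221.33196724]), 'eef_rot': array([ 9.80675273e-01,  1.95641569e-01, -5.85611434e-05, -6.18191967e-04]), 'ft_force': array([ 0.06534582, -0.37916565, -0.64676905]), 'wrist_torque': array([ 0.03116551, -0.04364279, -0.03264454]), 'width': 0.9997075070336818} 8.0
side [[493.30155936   0.         318.06959235]
 [  0.         493.30155936 239.02670314]
 [  0.           0.           1.        ]] -0.11300526921722776 [ 0.50136397 -2.77873383  1.0675586 ] [537.27054584 257.12450078 942.43355342]
jig [(0.81, [330.0, 221.1])]
fence [(0.81, [319.5, 256.4])]
stop [(0.87, [332.8, 209.2]), (0.6, [253.7, 349.7]), (0.31, [384.3, 171.2]), (0.29, [224.4, 294.0])]
stop_cat
[... 569 characters left out ...]
      1.        ]] 0.03605588630719399 [ 2.16896892 -2.19494423  0.10337023] [ -59.63212714  594.21989744 1494.50096036]
jig [(0.67, [374.6, 241.4])]
fence [(0.79, [328.1, 245.0])]
stop [(0.91, [393.6, 237.8])]
stop_catch [(0.65, [381.5, 224.2])]
tray [(0.98, [354.2, 239.3])]
wedge [(0.71, [232.0, 322.0]), (0.41, [331.7, 243.6])]
wedge_grip [(0.57, [231.9, 318.2]), (0.34, [185.6, 300.4])]
wedge_toe [(0.61, [229.9, 262.5]), (0.52, [393.5, 237.0])]
spacer1 [(0.75, [192.3, 261.5]), (0.75, [185.3, 301.4]), (0.49, [263.4, 234.3]), (0.43, [222.4, 235.8])]
glue [(0.71, [469.3, 269.6])]
small_tray [(0.61, [262.7, 188.2]), (0.41, [471.4, 266.7])]
clamp [(0.91, [347.6, 174.5]), (0.37, [356.7, 243.0])]
```

View pics/side0.png

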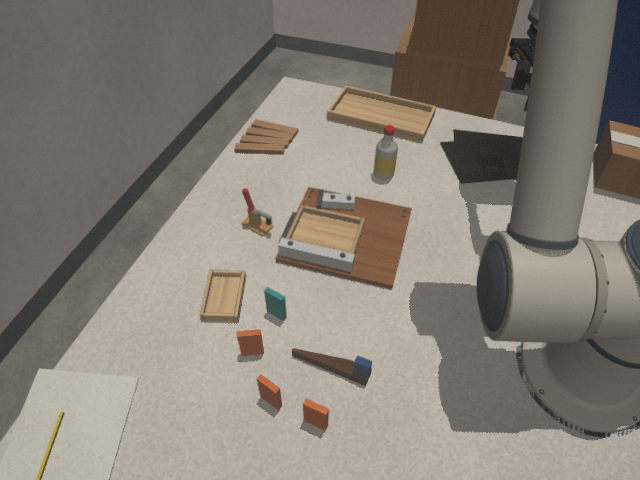

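View pics/top0.png

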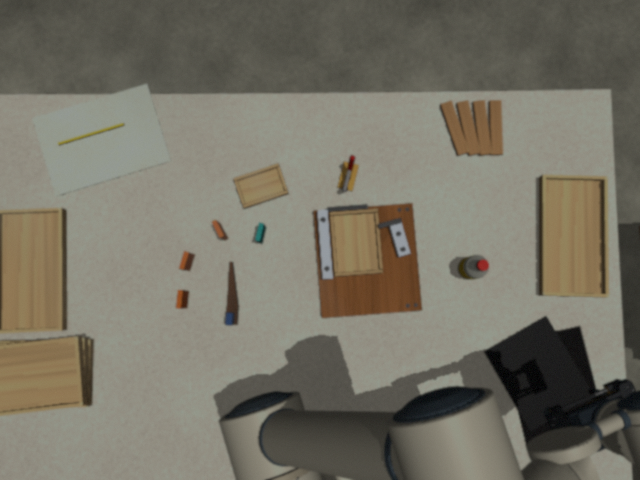

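The side view shows the orange spacers at about (250,342), (269,391) and (316,414), with the turquoise look-alike at (276,303). The wedge's blue block is at (362,368). The jig is centred near (330,235), with the stop on its far side at (335,200). In the top view the spacers are at (219,230), (186,260) and (182,298), and the wedge runs from (231,318) to (231,263). Next I'll fit poses by matching silhouettes.

```bash
cat > h.py <<'E'
import numpy as np, cv2
from scipy.optimize import minimize
from bench import *
def proj(d,P):
    P=np.asarray(P,float).reshape(-1,3)
    return cv2.projectPoints(P,d["rvec"],d["tvec"],d["mtx"],np.array([d["k1"],0,0,0,0]))[0][:,0]
def ground(d,uv,z):
    s=cv2.undistortPoints(np.array([[uv]],float),d["mtx"],np.array([d["k1"],0,0,0,0]))[0,0]
    R=cv2.Rodrigues(d["rvec"])[0]; C=-R.T@d["tvec"]; r=R.T@np.array([s[0],s[1],1]); return (C+r*(z-C[2])/r[2])[:2]
def solid(poly,z0,z1): return np.array([[x,y,z] for z in(z0,z1) for x,y in poly],float)
def box(x0,x1,y0,y1,z0,z1): return solid([(x0,y0),(x1,y0),(x1,y1),(x0,y1)],z0,z1)
def place(p,P):
    c,s=np.cos(p[2]),np.sin(p[2]); return P@np.array([[c,s,0],[-s,c,0],[0,0,1]])+[p[0],p[1],0]
def render(d,P,S=8):
    q=cv2.convexHull(proj(d,P).astype(np.float32))[:,0]
    x0,y0=np.floor(q.min(0)).astype(int)-3; x1,y1=np.ceil(q.max(0)).astype(int)+4
    m=np.zeros(((y1-y0)*S,(x1-x0)*S),np.uint8); cv2.fillConvexPoly(m,np.round((q-[x0,y0]+.5)*S-.5).astype(np.int32),255)
    out=np.zeros((480,640),np.float32); out[max(y0,0):y1,max(x0,0):x1]=(cv2.resize(m,None,fx=1/S,fy=1/S,interpolation=cv2.INTER_AREA)/255)[max(-y0,0):,max(-x0,0):][:480-max(y0,0),:640-max(x0,0)]
    return out
def fit(views,P,p0,step=(6,6,.2)):
    """views: list of (cam dict, mask float)"""
    f=lambda p:sum(np.abs(render(d,place(p,P))-m).sum()/m.sum() for d,m in views)/len(views)
    best=None
    for k in range(2):
        sx=np.array([p0]+[np.add(p0,np.eye(3)[i]*step[i]) for i in range(3)])
        r=minimize(f,p0,method="Nelder-Mead",options=dict(initial_simplex=sx,xatol=.02,fatol=1e-5,maxiter=300)); p0=r.x
    return r.x,r.fun
def near(mask,uv,hull=False):
    n,l,st,_=cv2.connectedComponentsWithStats(mask.astype(np.uint8)); u,v=int(uv[0]),int(uv[1])
    w=l[v-4:v+5,u-4:u+5]; w=w[w>0]; k=np.bincount(w).argmax(); m=(l==k).astype(np.uint8)
    if hull:
        o=np.zeros_like(m); c=np.argwhere(m)[:,::-1].astype(np.int32); cv2.fillConvexPoly(o,cv2.convexHull(c),1); m=o
    return m.astype(np.float32)
def hsv(d): return [a.astype(int) for a in cv2.split(cv2.cvtColor(d["frame"],cv2.COLOR_RGB2HSV))]
SP=box(-22,22,-6,6,0,75)
E
python3 - <<'E'
from h import *
S=camera("side");T=camera("top"); np.save("cams.npy",[S,T],allow_pickle=True)
for d,pts in((S,dict(o1=(250,342),o2=(269,391),o3=(316,414),blue=(362,368),board=(385,230),wedgew=(330,363),alu=(320,257),stop=(340,201),white=(360,300))),(T,dict(o1=(219,230),o2=(186,260),o3=(182,298),blue=(230,319),board=(370,295),wedgew=(232,285),alu=(325,245),stop=(400,238),white=(280,280)))):
    h=hsv(d)
    for k,(u,v) in pts.items(): print(k,[int(a[v,u]) for a in h])
tp=[(219,230),(186,260),(182,298)]
for uv in tp: print("ground z75/37",ground(T,uv,50))
for uv in[(250,342),(269,391),(316,414)]: print("side",ground(S,uv,37))
for n,a,b,z in[("wedge_grip",(362.1,365.6),(231.9,318.2),42),("toe",(291,359.5),(229.9,262.5),0),("stop",(332.8,209.2),(393.6,237.8),15),("catch",(321.7,202),(381.5,224.2),45),("tray",(323.5,237.3),(354.2,239.3),15),("fence",(319.5,256.4),(328.1,245),15),("jig",(330,221),(374.6,241.4),0)]: print(n,ground(S,a,z).round(1),ground(T,b,z).round(1))
C=np.hstack([cv2.resize(S["frame"][180:290,265:425],None,fx=2.5*2,fy=5,interpolation=3)[:,:,::-1][:, :800]]); 
t=cv2.resize(T["frame"][195:325,305:430],None,fx=3.2,fy=3.2,interpolation=3); s=cv2.resize(S["frame"][182:286,270:418],None,fx=2.7,fy=2.7,interpolation=3)
C=np.zeros((416,800,3),np.uint8); C[:t.shape[0],:t.shape[1]]=t; C[:s.shape[0],400:400+s.shape[1]]=s[:,:400]; cv2.imwrite("pics/jig1.png",C[:,:,::-1])
E
```

```text
o1 [10, 126, 111]
o2 [8, 123, 104]
o3 [9, 130, 106]
blue [111, 49, 73]
board [12, 124, 132]
wedgew [11, 94, 92]
alu [15, 14, 106]
stop [30, 6, 166]
white [19, 27, 180]
o1 [11, 166, 141]
o2 [11, 172, 110]
o3 [11, 194, 84]
blue [109, 136, 90]
board [13, 161, 103]
wedgew [12, 111, 71]
alu [103, 19, 159]
stop [105, 19, 160]
white [30, 21, 149]
ground z75/37 [638.8670822  194.39211808]
ground z75/37 [566.56926636 273.85264812]
ground z75/37 [474.91966043 282.70092843]
side [641.77794951 191.66319049]
side [566.66345569 270.9540879 ]
side [472.60879089 281.51862594]
wedge_grip [424.6 166.6] [424.7 163.9]
toe [562.6 180.5] [562.4 175.2]
stop [ 619.2 -228.4] [ 618.5 -235.3]
catch [ 643.1 -213.3] [ 649.3 -202.7]
tray [ 608.7 -132.4] [ 615.9 -136.8]
fence [597.3 -74.4] [602.3 -71.4]
jig [ 616.7 -201.6] [ 611.4 -189. ]
```

View pics/jig1.png

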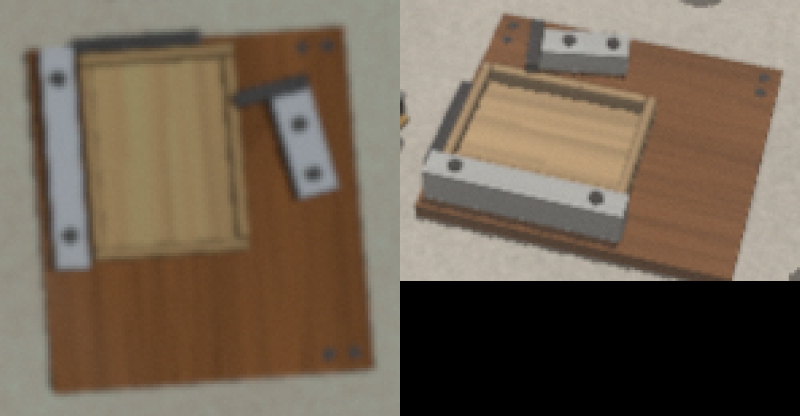

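The crop shows the board, the fence on the left, the tray slightly turned with the board, the stop on the right, and the catch reaching almost to the tray's inner wall. Now the fits.

```bash
python3 - <<'E'
from h import *
S,T=np.load("cams.npy",allow_pickle=True)
HS,HT=hsv(S),hsv(T)
orS=(HS[0]<14)&(HS[1]>85); orT=(HT[0]<16)&(HT[1]>100)
for i,(a,b,c) in enumerate([((250,342),(219,230),(640,193)),((269,391),(186,260),(566,272)),((316,414),(182,298),(474,282))]):
    ms,mt=near(orS,a),near(orT,b)
    res=[]
    for yaw in(0.,.8,1.57,2.3): 
        p,f=fit([(S,ms),(T,mt)],SP,[*c,yaw]); res.append((round(f,3),p.round(2)))
    res.sort(key=lambda r:r[0])
    p=res[0][1]; print(i,ms.sum(),mt.sum(),res[:2],"S only",fit([(S,ms)],SP,p)[0].round(2),"T only",fit([(T,mt)],SP,p)[0].round(2))
# blue
blS=(HS[0]>100)&(HS[0]<130)&(HS[1]>40); blT=(HT[0]>100)&(HT[0]<130)&(HT[1]>70)
B=box(-15,15,-8,8,22,62); ms,mt=near(blS,(362,368)),near(blT,(230,319))
print("blue",ms.sum(),mt.sum(),fit([(S,ms),(T,mt)],B,[424,165,.1]),fit([(S,ms)],B,[424,165,.1])[0],fit([(T,mt)],B,[424,165,.1])[0])
# board hull
bS=(HS[0]<17)&(HS[1]>60); bT=(HT[0]<18)&(HT[1]>70)
ms,mt=near(bS,(385,230),1),near(bT,(370,295),1)
J=box(-180,90,-95,155,0,15)
for v in([(S,ms),(T,mt)],[(S,ms)],[(T,mt)]): print("jig",fit(v,J,[614,-195,0.05]))
# stop & fence top view: alu
aT=(HT[1]<40)&(HT[2]>125); aS=(HS[1]<30)&(HS[2]>80)
roiT=cv2.fillConvexPoly(np.zeros((480,640),np.uint8),cv2.convexHull(np.argwhere(mt>0)[:,::-1].astype(np.int32)),1)>0
roiT=cv2.erode(roiT.astype(np.uint8),np.ones((3,3)))>0
roiS=cv2.erode(ms.astype(np.uint8),np.ones((3,3)))>0
st=near(cv2.morphologyEx((aT&roiT).astype(np.uint8),cv2.MORPH_CLOSE,np.ones((5,5))),(400,238),1)
fe=near(cv2.morphologyEx((aT&roiT).astype(np.uint8),cv2.MORPH_CLOSE,np.ones((5,5))),(325,245),1)
ST=box(-45,45,-30,0,15,39);FE=box(-85,85,0,25,15,49)
print("stop T",st.sum(),fit([(T,st)],ST,[618,-232,.25]));print("fence T",fe.sum(),fit([(T,fe)],FE,[602,-72,.05]))
cv2.imwrite("pics/m.png",(st+fe)*255)
E
```

```text
0 577.0 115.0 [(np.float64(0.271), array([639.46, 194.54,   3.67])), (np.float64(0.273), array([6.3956e+02, 1.9435e+02, 5.6000e-01]))] S only [640.48 192.49   3.62] T only [642.6  197.64   3.7 ]
1 499.0 166.0 [(np.float64(0.218), array([ 5.6480e+02,  2.7389e+02, -3.4000e-01])), (np.float64(0.219), array([ 5.6448e+02,  2.7399e+02, -3.3000e-01]))] S only [ 5.649e+02  2.730e+02 -3.500e-01] T only [ 5.6484e+02  2.7609e+02 -2.4000e-01]
2 561.0 173.0 [(np.float64(0.198), array([473.49, 284.  ,   3.03])), (np.float64(0.2), array([ 4.7329e+02,  2.8398e+02, -1.1000e-01]))] S only [473.39 282.99   3.03] T only [474.38 285.52   3.04]
blue 253.0 76.0 (array([4.23804531e+02, 1.68928099e+02, 9.09679653e-02]), np.float64(0.38527676463127136)) [4.24003159e+02 1.67231366e+02 1.22207472e-01] [4.24286748e+02 1.70450687e+02 2.25734515e-01]
jig (array([ 6.10485906e+02, -1.95055933e+02,  6.89550473e-02]), np.float64(0.07701322436332703))
jig (array([ 6.09876864e+02, -1.96388828e+02,  6.92319284e-02]), np.float64(0.13742320239543915))
jig (array([ 6.11032046e+02, -1.94417902e+02,  6.74549625e-02]), np.float64(0.01159390527755022))
stop T 388.0 (array([ 6.13047884e+02, -2.34172485e+02,  2.41398892e-01]), np.float64(0.29037803411483765))
fence T 712.0 (array([ 6.01741544e+02, -7.56659118e+01,  6.47541249e-02]), np.float64(0.07784754037857056))[ WARN:0@9.266] global loadsave.cpp:1063 imwrite_ Unsupported depth image for selected encoder is fallbacked to CV_8U.
```

```bash
python3 - <<'E'
from h import *
S,T=np.load("cams.npy",allow_pickle=True); HS,HT=hsv(S),hsv(T)
W=np.vstack([solid([(-15,-14),(30,-14),(140,8),(140,14),(-15,14)],0,22),box(-15,15,-8,8,22,62)])
def roi(m,x0,y0,x1,y1):
    o=np.zeros_like(m); o[y0:y1,x0:x1]=m[y0:y1,x0:x1]; return o
# darker than table
wS=roi((HS[1]>50)|((HS[2]<95)&(HS[0]>90)),285,343,375,385); wT=roi((HT[1]>60),222,258,242,328)
ms,mt=near(wS,(330,363),1),near(wT,(232,285),1)
for v in([(S,ms),(T,mt)],[(S,ms)],[(T,mt)]): print("wedge",fit(v,W,[424,168,-.03],(4,4,.05)))
pw=fit([(S,ms),(T,mt)],W,[424,168,-.03],(4,4,.05))[0]
ST=box(-45,45,-30,0,15,39)
aT=roi((HT[1]<75)&(HT[2]>95),388,215,412,262); aS=roi((HS[1]<45)&(HS[2]>70),319,190,357,213)
k=np.ones((3,3),np.uint8)
st,ss=near(cv2.morphologyEx(aT.astype(np.uint8),cv2.MORPH_CLOSE,k),(401,240),1),near(cv2.morphologyEx(aS.astype(np.uint8),cv2.MORPH_CLOSE,k),(340,201),1)
for v in([(S,ss),(T,st)],[(S,ss)],[(T,st)]): print("stop",fit(v,ST,[614,-234,.265],(4,4,.05)))
ps=fit([(T,st)],ST,[614,-234,.265],(4,4,.05))[0]
TR=box(-80,80,-60,60,15,39)
tT=(HT[0]<30)&(HT[2]>120)&(HT[1]>50)
tt=near(roi(tT,329,204,386,279),(355,240),1); print("tray",fit([(T,tt)],TR,[606,-138,.068],(3,3,.03)))
pt=fit([(T,tt)],TR,[606,-138,.068],(3,3,.03))[0]
def ov(d,x0,y0,w,h,f,items):
    o=cv2.resize(d["frame"][y0:y0+h,x0:x0+w],None,fx=f,fy=f,interpolation=cv2.INTER_CUBIC)
    for P,c in items:
        q=cv2.convexHull((((proj(d,P)-[x0,y0]+.5)*f)-.5).astype(np.int32)); cv2.polylines(o,[q],True,c,1)
    return o
J=[610.8,-195,.068]; CA=place(ps,box(34,46,-30,29,41,50))
it=[(place(ps,ST),(255,0,0)),(place(pt,TR),(0,255,0)),(CA,(255,255,0)),(place(J,box(-180,90,-95,155,0,15)),(0,0,255))]
sp=[(place(p,SP),(0,255,255)) for p in([639.5,194.5,.53],[564.8,273.9,-.34],[473.5,284,-.11])]+[(place(pw,W),(0,255,0))]
C=np.zeros((600,800,3),np.uint8)
for (o,r,c) in((ov(T,305,195,130,100,3,it),0,0),(ov(S,275,180,130,100,3,it),0,400),(ov(T,172,220,130,98,3,sp),304,0),(ov(S,230,325,150,110,2.6,sp),304,400)):
    C[r:r+o.shape[0],c:c+o.shape[1]]=o[:600-r,:800-c]
cv2.imwrite("pics/ov.png",C[:,:,::-1])
E
```

```text
wedge (array([ 4.25189559e+02,  1.69572294e+02, -7.39989033e-02]), np.float64(0.11934997886419296))
wedge (array([ 4.24348282e+02,  1.68805179e+02, -7.90729120e-02]), np.float64(0.04087169095873833))
wedge (array([ 4.25517240e+02,  1.69100184e+02, -5.75767137e-02]), np.float64(0.15564419329166412))
stop (array([ 6.11407946e+02, -2.34856355e+02,  2.54155088e-01]), np.float64(0.17932213842868805))
stop (array([ 6.13941438e+02, -2.42011421e+02,  2.90699643e-01]), np.float64(0.19965973496437073))
stop (array([ 6.10152289e+02, -2.35165805e+02,  2.59604472e-01]), np.float64(0.13534845411777496))
tray (array([ 6.05450521e+02, -1.35782118e+02,  5.35121528e-02]), np.float64(0.19678770005702972))
```

View pics/ov.png

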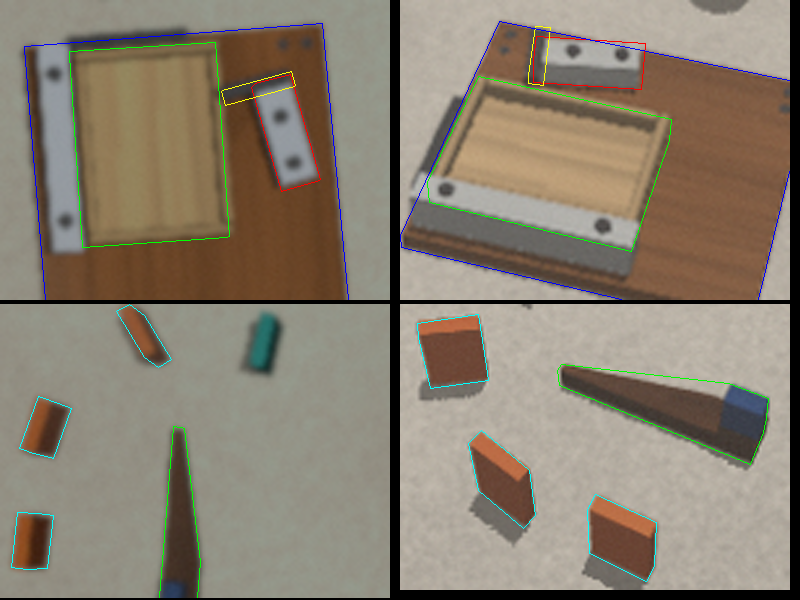

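The overlays fit well. In the jig frame (origin about (611,-195), yaw 0.068) the stop lies at about y = -39, so the gap is about 39 mm. One spacer would leave about 27 mm, over the 25 limit, so **two spacers** are needed (about 14.6 mm left). The first target is the spacer at (473,284).

Request:
carry_out(motion=[0,0,2.45,0.93,3.44,0,7,0,0,2.45,0.93,3.44,0,7,0,0,2.45,0.93,3.44,0,7,0,0,2.45,0.93,3.44,0,7,0,0,2.45,0.93,3.44,0,7])

```text
time_s: 1.82
position: [286.4, -403.6, 221.9]
eef_rot: [0.954, 0.3, 0.0, 0.0]
ft_force: [0.7, 0.8, 1.0]
width: 0.767
```

Request:
carry_out(motion=[0,0,2.45,0.93,3.44,0,7,0,0,2.45,0.93,3.44,0,7,0,0,2.45,0.93,3.44,0,7,0,0,2.45,0.93,3.44,0,7,0,0,2.45,0.93,3.44,0,7])

```text
time_s: 2.23
position: [332.9, -231.6, 222.1]
eef_rot: [0.916, 0.4, 0.0, 0.0]
ft_force: [2.1, 0.8, 0.4]
width: 0.766
```

Request:
carry_out(motion=[0,0,2.45,0.93,3.44,0,7,0,0,2.45,0.93,3.44,0,7,0,0,2.45,0.93,3.44,0,7,0,0,2.45,0.93,3.44,0,7,0,0,2.45,0.93,3.44,0,7])

```text
time_s: 2.65
position: [379.5, -59.5, 222.2]
eef_rot: [0.869, 0.496, 0.0, 0.0]
ft_force: [0.9, -1.1, -0.2]
width: 0.767
```

Request:
carry_out(motion=[0,0,2.45,0.93,3.44,0,7,0,0,2.45,0.93,3.44,0,7,0,0,2.45,0.93,3.44,0,7,0,0,2.45,0.93,3.44,0,7,0,0,2.45,0.93,3.44,0,7])

```text
time_s: 3.07
position: [426.0, 112.8, 222.1]
eef_rot: [0.811, 0.586, 0.0, 0.0]
ft_force: [1.1, -1.4, 0.5]
width: 0.767
```

Request:
carry_out(motion=[0,0,2.45,0.93,3.44,0,7,0,0,2.45,0.93,3.44,0,7,0,0,2.45,0.93,3.44,0,7,0,0,2.45,0.93,3.44,0,7,0,0,2.45,0.93,3.44,0,7])

```text
time_s: 3.48
position: [472.4, 284.8, 222.0]
eef_rot: [0.743, 0.669, 0.0, 0.0]
ft_force: [1.0, -0.5, -0.1]
width: 0.769
```

Request:
carry_out(motion=[0,0,0,0,0,0,7,0,0,0,0,0,0,7])

```text
time_s: 3.65
position: [472.4, 284.3, 221.6]
eef_rot: [0.743, 0.669, -0.0, -0.0]
ft_force: [0.4, -0.6, -0.2]
width: 0.77
```

Request:
carry_out(motion=[0,0,0,0.1,0,-3.4,7,0,0,0,0,0,-3.4,7,0,0,0,0,0,-3.4,7,0,0,0,0,0,-3.4,7,0,0,0,0,0,-3.4,7])

```text
time_s: 4.07
position: [473.1, 281.7, 50.9]
eef_rot: [0.745, 0.667, 0.0, 0.0]
ft_force: [0.0, 0.7, -0.0]
width: 0.767
```

Request:
carry_out(motion=[0,0,0,0,0,0,3,0,0,0,0,0,0,3,0,0,0,0,0,0,3,0,0,0,0,0,0,3,0,0,0,0,0,0,3])

```text
time_s: 4.48
position: [474.4, 283.2, 54.0]
eef_rot: [0.744, 0.668, 0.002, 0.001]
ft_force: [0.4, 0.4, 9.8]
width: 0.483
```

Request:
carry_out(motion=[0,0,0,0,0,1,3,0,0,0,0,0,3,3,0,0,0,0,0,3,3,0,0,0,0,0,3,3,0,0,0,0,0,2,3])

```text
time_s: 4.9
position: [473.9, 283.2, 176.1]
eef_rot: [0.744, 0.668, 0.002, 0.001]
ft_force: [0.8, 0.1, -0.1]
width: 0.479
```

Request:
carry_out(motion=[0,0,1.43,0.92,-3.38,0,3,0,0,1.43,0.92,-3.38,0,3,0,0,1.43,0.92,-3.38,0,3,0,0,1.43,0.92,-3.38,0,3,0,0,1.43,0.92,-3.38,0,3])

```text
time_s: 5.32
position: [519.5, 112.4, 173.6]
eef_rot: [0.701, 0.714, 0.001, 0.001]
ft_force: [0.7, 0.4, 0.1]
width: 0.481
```

Request:
carry_out(motion=[0,0,1.43,0.92,-3.38,0,3,0,0,1.43,0.92,-3.38,0,3,0,0,1.43,0.92,-3.38,0,3,0,0,1.43,0.92,-3.38,0,3,0,0,1.43,0.92,-3.38,0,3])

```text
time_s: 5.73
position: [565.5, -56.9, 173.6]
eef_rot: [0.655, 0.756, 0.0, 0.001]
ft_force: [1.5, 0.4, -0.4]
width: 0.483
```

Request:
carry_out(motion=[0,0,1.43,0.92,-3.38,0,3,0,0,1.43,0.92,-3.38,0,3,0,0,1.43,0.92,-3.38,0,3,0,0,1.43,0.92,-3.38,0,3,0,0,1.43,0.92,-3.38,0,3])

```text
time_s: 6.15
position: [611.5, -225.9, 173.7]
eef_rot: [0.606, 0.795, 0.0, 0.001]
ft_force: [0.6, 0.5, 0.6]
width: 0.481
```

Request:
carry_out(motion=[0,0,0,0,0,0,3,0,0,0,0,0,0,3])

```text
time_s: 6.32
position: [611.4, -225.9, 173.1]
eef_rot: [0.608, 0.794, 0.0, 0.001]
ft_force: [-0.4, 0.5, -1.5]
width: 0.48
```

Request:
carry_out(motion=[0,0,0,0.1,0.1,-3,3,0,0,0,0,0,-3,3,0,0,0,0,0,0,3])

```text
time_s: 6.57
position: [609.5, -220.8, 108.1]
eef_rot: [0.607, 0.795, -0.001, -0.004]
ft_force: [-1.0, 1.3, -1.9]
width: 0.482
```

```bash
cat > look.py <<'E'
from h import *
import sys
n=sys.argv[1]; S=camera("side"); T=camera("top"); np.save(n+".npy",[S,T],allow_pickle=True)
o=observe(); print(o["position"],o["ft_force"])
x,y=int(sys.argv[2]),int(sys.argv[3]) if len(sys.argv)>3 else 0
s=cv2.resize(S["frame"][150:290,262:402],(400,400),interpolation=3) ; t=cv2.resize(T["frame"][180:320,300:440],(400,400),interpolation=3)
cv2.imwrite(f"pics/{n}.png",np.hstack([s,t])[:,:,::-1])
E
python3 look.py a1 0 0
```

```text
[ 611.83523894 -222.0540804   112.57786911] [ 0.64902066 -0.14811442  0.15718879]
```

View pics/a1.png

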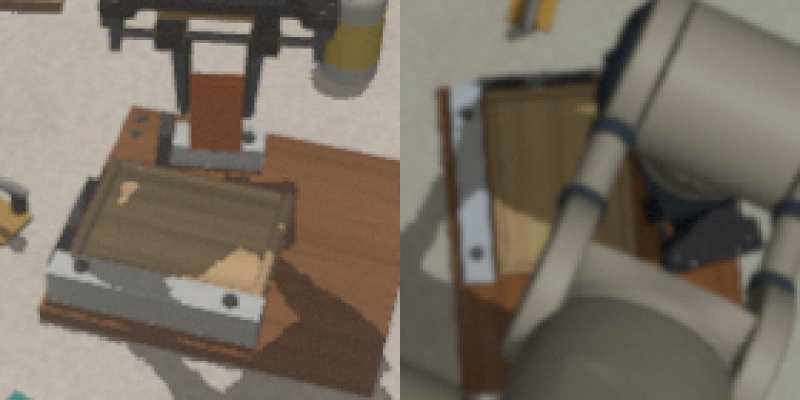

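The side view shows the spacer hanging upright over the channel at crop pixel (217,115), just on the tray side of the stop. The arm hides it in the top view. I'll lower it and find the board and stop by feel.

Request:
carry_out(motion=[0,0,0,0.1,0,-1.4,3,0,0,0,0,0,-1.4,3,0,0,0,0,0,-1,3,0,0,0,0,0,-0.2,3,0,0,0,0,0,0,3])

```text
time_s: 7.08
position: [613.5, -223.0, 72.7]
eef_rot: [0.607, 0.795, 0.0, 0.0]
ft_force: [0.0, -0.5, 0.1]
width: 0.481
```

Request:
carry_out(motion=[0,0,0,0,0,-0.2,3,0,0,0,0,0,0,3])

```text
time_s: 7.25
position: [613.7, -223.3, 70.7]
eef_rot: [0.607, 0.795, 0.0, 0.001]
ft_force: [-0.6, -0.5, -0.4]
width: 0.481
```

Request:
carry_out(motion=[0,0,0,0,0,-0.1,3,0,0,0,0,0,0,3])

```text
time_s: 7.42
position: [613.5, -223.2, 69.2]
eef_rot: [0.607, 0.795, 0.0, 0.0]
ft_force: [0.6, 0.4, -0.7]
width: 0.481
```

Request:
carry_out(motion=[0,0,0,0,0,-0.1,3,0,0,0,0,0,0,3])

```text
time_s: 7.58
position: [613.5, -223.4, 69.0]
eef_rot: [0.607, 0.795, -0.0, 0.0]
ft_force: [-4.9, 1.6, 12.0]
width: 0.485
```

Request:
carry_out(motion=[0,0,0,0,0,-0.1,3,0,0,0,0,0,0,3])

```text
time_s: 7.75
position: [613.2, -223.6, 68.7]
eef_rot: [0.607, 0.795, -0.0, 0.0]
ft_force: [-9.1, 0.9, 24.4]
width: 0.474
```

Request:
carry_out(motion=[0,0,0,0,0,-0.1,3,0,0,0,0,0,0,3])

```text
time_s: 7.92
position: [613.2, -223.9, 68.4]
eef_rot: [0.607, 0.795, -0.0, 0.001]
ft_force: [-11.2, -0.3, 33.9]
width: 0.482
```

Board contact is at TCP z of about 69. I'll back off to a light touch and slide towards the stop.

Request:
carry_out(motion=[0,0,0,0,0,0.25,3,0,0,0,0.05,-0.19,0,3,0,0,0,0,0,0,3])

```text
time_s: 8.17
position: [614.1, -225.4, 68.6]
eef_rot: [0.607, 0.795, 0.0, 0.0]
ft_force: [0.0, 0.3, 0.6]
width: 0.478
```

Request:
carry_out(motion=[0,0,0,0.04,-0.14,0,3,0,0,0,0,0,0,3])

```text
time_s: 8.33
position: [614.3, -226.4, 68.5]
eef_rot: [0.607, 0.795, 0.0, -0.0]
ft_force: [-2.3, 3.2, 7.8]
width: 0.477
```

Request:
carry_out(motion=[0,0,0,0.04,-0.14,0,3,0,0,0,0,0,0,3])

```text
time_s: 8.5
position: [614.6, -227.5, 68.5]
eef_rot: [0.607, 0.795, 0.0, -0.0]
ft_force: [-0.9, 3.8, 8.4]
width: 0.48
```

Request:
carry_out(motion=[0,0,0,0.03,-0.1,0.05,3,0,0,0,0,0,0,3])

```text
time_s: 8.67
position: [614.7, -227.9, 68.5]
eef_rot: [0.607, 0.795, 0.001, -0.001]
ft_force: [-0.5, 7.0, 4.0]
width: 0.48
```

Request:
carry_out(motion=[0,0,0,0.03,-0.1,0,3,0,0,0,0,0,0,3])

```text
time_s: 8.83
position: [614.9, -228.5, 68.5]
eef_rot: [0.607, 0.795, 0.001, -0.001]
ft_force: [0.4, 10.5, 4.5]
width: 0.482
```

Request:
carry_out(motion=[0,0,0,0.03,-0.1,0,3,0,0,0,0,0,0,3])

```text
time_s: 9.0
position: [615.1, -229.3, 68.5]
eef_rot: [0.607, 0.795, 0.001, -0.001]
ft_force: [-2.1, 11.1, 5.6]
width: 0.484
```

Contact comes at y of about -227.8, as predicted. I'll ease off and release, then lift and look.

Request:
carry_out(motion=[0,0,0,-0.03,0.12,0,3,0,0,0,0,0,0,6,0,0,0,0,0,0,6,0,0,0,0,0,0,6,0,0,0,0,0,0,6])

```text
time_s: 9.42
position: [615.2, -229.9, 68.8]
eef_rot: [0.607, 0.795, -0.0, 0.0]
ft_force: [-0.9, 0.1, -0.1]
width: 0.658
```

Request:
carry_out(motion=[0,0,0,0,0,2,6,0,0,0,0,0,3,6,0,0,0,0,0,4,6,0,0,0,0,0,3,6,0,0,0,0,0,0,6])

```text
time_s: 9.83
position: [617.9, -231.1, 195.6]
eef_rot: [0.607, 0.795, 0.001, 0.005]
ft_force: [0.4, -0.2, -0.2]
width: 0.659
```

Request:
carry_out(motion=[0,0,-2.31,-0.33,3.43,0,7,0,0,-2.31,-0.33,3.43,0,7,0,0,-2.31,-0.33,3.43,0,7,0,0,-2.31,-0.33,3.43,0,7,0,0,-2.31,-0.33,3.43,0,7])

```text
time_s: 10.25
position: [598.3, -56.9, 188.9]
eef_rot: [0.685, 0.729, 0.0, 0.0]
ft_force: [1.7, 0.2, -0.6]
width: 0.767
```

Request:
carry_out(motion=[0,0,-2.31,-0.33,3.43,0,7,0,0,-2.31,-0.33,3.43,0,7,0,0,-2.31,-0.33,3.43,0,7,0,0,-2.31,-0.33,3.43,0,7,0,0,-2.31,-0.33,3.43,0,7])

```text
time_s: 10.67
position: [581.9, 114.8, 188.9]
eef_rot: [0.755, 0.656, 0.0, 0.0]
ft_force: [0.5, -0.5, -0.2]
width: 0.766
```

Request:
carry_out(motion=[0,0,-2.31,-0.33,3.43,0,7,0,0,-2.31,-0.33,3.43,0,7,0,0,-2.31,-0.33,3.43,0,7,0,0,-2.31,-0.33,3.43,0,7,0,0,-2.31,-0.33,3.43,0,7])

```text
time_s: 11.08
position: [565.4, 286.4, 188.9]
eef_rot: [0.817, 0.577, 0.0, 0.0]
ft_force: [1.0, 0.5, -0.6]
width: 0.768
```

Request:
carry_out(motion=[0,0,0,0,0,0,7,0,0,0,0,0,0,7])

```text
time_s: 11.25
position: [565.3, 286.4, 188.7]
eef_rot: [0.815, 0.579, 0.0, 0.0]
ft_force: [-0.9, -0.4, 0.8]
width: 0.765
```

```bash
python3 look.py a2 0 0; python3 - <<'E'
from h import *
S,T=np.load("a2.npy",allow_pickle=True);HS,HT=hsv(S),hsv(T)
t=T["frame"]; 
J=[610.8,-195,.068]; st=[613,-234.5,.265]
x0,y0,w,h=300,190,130,110
def ov(d,x0,y0,w,h,f,items):
    o=cv2.resize(d["frame"][y0:y0+h,x0:x0+w],None,fx=f,fy=f,interpolation=cv2.INTER_CUBIC)
    for P,c in items:
        cv2.polylines(o,[cv2.convexHull((((proj(d,P)-[x0,y0]+.5)*f)-.5).astype(np.int32))],True,c,1)
    return o
ex=np.array([.965,.262]);ey=np.array([-.262,.965])
sp=np.array(st[:2])+3*ex+6*ey
it=[(place(st,box(-45,45,-30,0,15,39)),(255,0,0)),(place([*sp,.265],box(-22,22,-6,6,15,90)),(0,255,255))]
C=np.hstack([ov(T,352,190,80,100,5,it),ov(S,290,150,80,100,5,it)]); cv2.imwrite("pics/a2.png",C[:,:,::-1])
E
```

```text
[565.71355587 284.38367167 188.7691717 ] [-0.21852993 -0.64352066 -1.15477057]
```

View pics/a2.png

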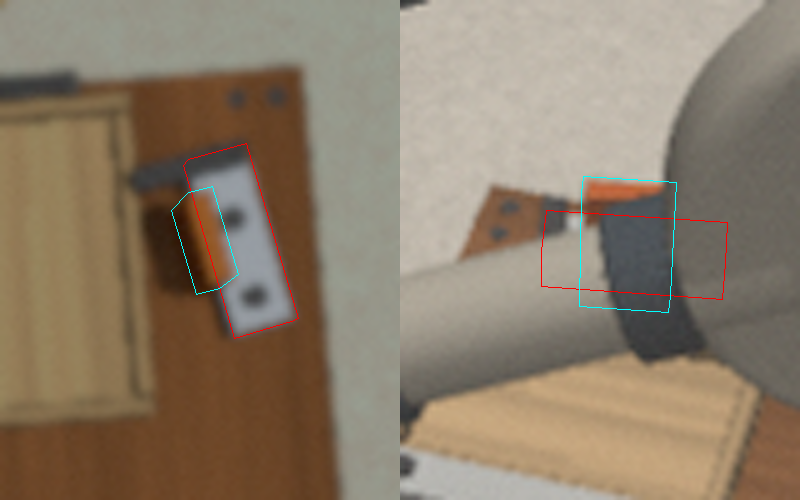

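The spacer stands upright, flat along the stop, well inside the predicted outline (crop pixel (205,240) in the top view). Now the second one, gripped off-centre.

Request:
carry_out(motion=[0,0,0,0.25,-0.2,-3.4,7,0,0,0,0,0,-3.4,7,0,0,0,0,0,-3.4,7,0,0,0,0,0,-2.4,7,0,0,0,0,0,-0.8,7])

```text
time_s: 11.77
position: [566.6, 280.6, 51.4]
eef_rot: [0.816, 0.577, -0.003, -0.001]
ft_force: [-1.1, -0.5, -1.3]
width: 0.767
```

Request:
carry_out(motion=[0,0,0,0,0,0,7,0,0,0,0,0,0,3,0,0,0,0,0,0,3,0,0,0,0,0,0,3,0,0,0,0,0,0,3])

```text
time_s: 12.18
position: [569.0, 283.1, 56.3]
eef_rot: [0.816, 0.578, 0.001, 0.0]
ft_force: [-0.7, 0.2, 0.3]
width: 0.502
```

Request:
carry_out(motion=[0,0,0,0,0,0,3,0,0,0,0,0,3,3,0,0,0,0,0,3.5,3,0,0,0,0,0,3.5,3,0,0,0,0,0,2,3])

```text
time_s: 12.6
position: [569.3, 283.3, 179.2]
eef_rot: [0.816, 0.578, 0.002, 0.001]
ft_force: [1.9, -0.3, -0.1]
width: 0.478
```

Request:
carry_out(motion=[0,0,0,0,0,0,3,0,0,0,0,0,0,3])

```text
time_s: 12.77
position: [568.8, 283.1, 176.5]
eef_rot: [0.816, 0.578, 0.001, 0.0]
ft_force: [0.7, -0.3, -0.5]
width: 0.477
```

```bash
python3 - <<'E'
from h import *
print(observe()["position"],observe()["eef_rot"],observe()["width"])
S=camera("side");T=camera("top");o=observe();print(o["position"]);np.save("a3.npy",[S,T],allow_pickle=True)
p=o["position"]; u=proj(S,[p])[0]; v=proj(T,[p])[0]; print(u,v)
u=u.astype(int);u0=max(u[0]-50,0);w0=max(u[1]-50,0)
s=cv2.resize(S["frame"][w0:w0+100,u0:u0+100],(400,400),interpolation=3); C=s
v=v.astype(int); t=cv2.resize(T["frame"][v[1]-50:v[1]+50,v[0]-50:v[0]+50],(400,400),interpolation=3)
cv2.imwrite("pics/a3.png",np.hstack([s,t])[:,:,::-1])
E
```

```text
[568.77577179 283.13081958 176.46851511] [8.16025613e-01 5.78013917e-01 1.40890520e-03 3.53342095e-04] 0.4771124164914355
[567.68191227 282.66800088 174.22185386]
[258.95654545 359.69657216] [169.73463571 255.83944135]
```

View pics/a3.png

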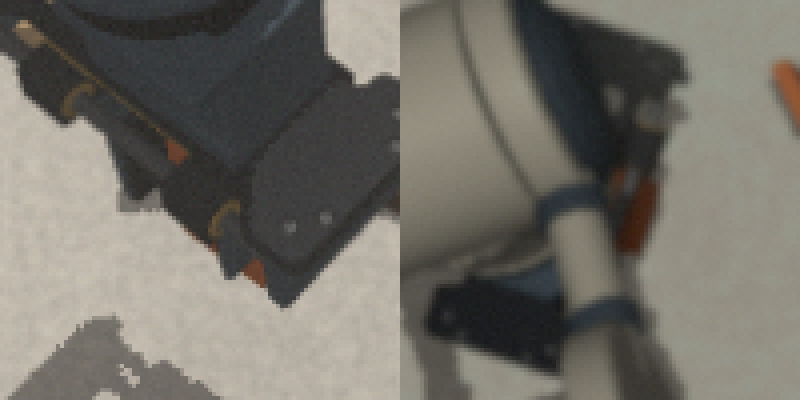

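The spacer is held off-centre on its stop-side face, as meant: orange shows at (640,215) in the top half, beside the fingers. Carrying it over.

Request:
carry_out(motion=[0,0,2.31,0.24,-3.26,0,3,0,0,2.31,0.24,-3.26,0,3,0,0,2.31,0.24,-3.26,0,3,0,0,2.31,0.24,-3.26,0,3,0,0,2.31,0.24,-3.26,0,3])

```text
time_s: 13.28
position: [579.3, 118.3, 173.5]
eef_rot: [0.753, 0.658, -0.001, -0.001]
ft_force: [0.1, 0.8, -1.0]
width: 0.479
```

Request:
carry_out(motion=[0,0,2.31,0.24,-3.26,0,3,0,0,2.31,0.24,-3.26,0,3,0,0,2.31,0.24,-3.26,0,3,0,0,2.31,0.24,-3.26,0,3,0,0,2.31,0.24,-3.26,0,3])

```text
time_s: 13.7
position: [591.4, -44.6, 173.5]
eef_rot: [0.683, 0.73, -0.001, -0.001]
ft_force: [1.3, -0.7, -0.4]
width: 0.478
```

Request:
carry_out(motion=[0,0,2.31,0.24,-3.26,0,3,0,0,2.31,0.24,-3.26,0,3,0,0,2.31,0.24,-3.26,0,3,0,0,2.31,0.24,-3.26,0,3,0,0,2.31,0.24,-3.26,0,3])

```text
time_s: 14.12
position: [603.4, -207.5, 173.4]
eef_rot: [0.606, 0.795, -0.0, -0.001]
ft_force: [0.3, 0.2, -1.0]
width: 0.478
```

Request:
carry_out(motion=[0,0,0,0,0,0,3,0,0,0,0,0,0,3,0,0,0,0,0,0,3])

```text
time_s: 14.37
position: [603.5, -205.7, 173.7]
eef_rot: [0.607, 0.794, -0.0, -0.001]
ft_force: [0.3, 0.9, -0.7]
width: 0.48
```

```bash
python3 - <<'E'
from h import *
S=camera("side");T=camera("top");o=observe();print(o["position"],o["eef_rot"]);np.save("a4.npy",[S,T],allow_pickle=True)
HS=hsv(S); s=S["frame"][120:240,280:380]
cv2.imwrite("pics/a4.png",cv2.resize(s,(500,600),interpolation=3)[:,:,::-1])
E
```

```text
[ 603.86789677 -205.00942011  174.27455664] [ 6.06693920e-01  7.94935198e-01 -6.92758211e-05 -7.16343314e-04]
```

View pics/a4.png

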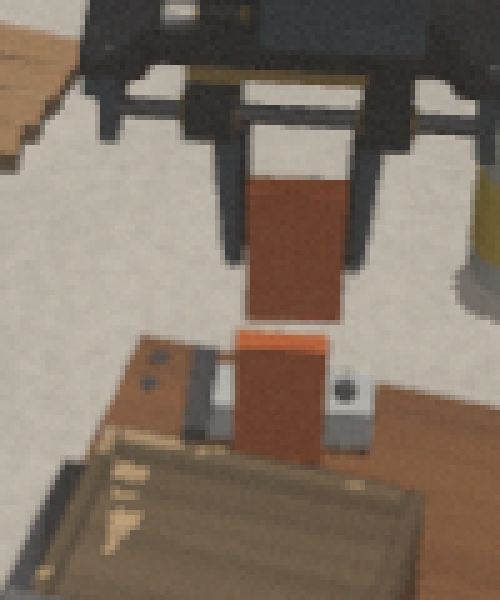

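The picture shows the held spacer squarely above the first one, which stands upright against the stop at (280,400). I'll measure their offset in this same camera.

```bash
python3 - <<'E'
from h import *
S,T=np.load("a4.npy",allow_pickle=True);H=hsv(S)
m=(H[0]<14)&(H[1]>110)&(H[2]<125)|((H[0]<14)&(H[1]>150))
def roi(m,x0,y0,x1,y1):
    o=np.zeros_like(m); o[y0:y1,x0:x1]=m[y0:y1,x0:x1]; return o
def coords(p,o=(613,-234.5)):
    d=np.array(p[:2])-o; return (d@[.965,.262]).round(2),(d@[-.262,.965]).round(2)
# front (+y) face only of held spacer: top edge hidden? use corners
mh=near(roi(m,325,155,352,185),(338,168),1); m1=near(roi(m,325,186,347,214),(335,200),1)
for n,mm in(("held",mh),("first",m1)):
    ys,xs=np.nonzero(mm); print(n,xs.min(),xs.max(),ys.min(),ys.max())
for zb in(118,119,120):
    p,f=fit([(S,mh)],box(-22,22,-6,6,zb,zb+75),[605,-215,.265],(3,3,.05)); print(zb,p.round(2),round(f,3),coords(p))
# first: only top part visible: compare top edge corners
for y in(4,5,6,7,8,9):
    P=place([613+3*.965-y*.262,-234.5+3*.262+y*.965,.265],np.array([[-22,6,90],[22,6,90],[-22,-6,90],[22,-6,90.]])); print(y,proj(S,P).round(1).tolist())
E
```

```text
held 329 349 156 183
first 325 346 186 213
118 [ 6.0419e+02 -2.1477e+02  3.5000e-01] 0.089 (np.float64(-3.34), np.float64(21.35))
119 [ 6.0404e+02 -2.1433e+02  2.7000e-01] 0.091 (np.float64(-3.36), np.float64(21.81))
120 [ 6.0402e+02 -2.1363e+02  4.4000e-01] 0.085 (np.float64(-3.19), np.float64(22.49))
4 [[344.7, 188.9], [326.0, 187.7], [345.0, 185.5], [326.5, 184.3]]
5 [[344.7, 189.2], [326.0, 188.0], [345.0, 185.8], [326.4, 184.6]]
6 [[344.7, 189.5], [326.0, 188.2], [345.0, 186.0], [326.4, 184.8]]
7 [[344.7, 189.7], [325.9, 188.5], [344.9, 186.3], [326.4, 185.1]]
8 [[344.6, 190.0], [325.9, 188.8], [344.9, 186.6], [326.3, 185.4]]
9 [[344.6, 190.3], [325.9, 189.1], [344.9, 186.9], [326.3, 185.7]]
```

The side camera puts the second spacer about 14 mm out from the first, which leaves about 2 mm clearance, as planned. Lowering in stages.

Request:
carry_out(motion=[0,0,0,0,0,-1.3,3,0,0,0,0,0,-1.3,3,0,0,0,0,0,-1,3,0,0,0,0,0,0,3])

```text
time_s: 14.8
position: [603.2, -204.8, 136.8]
eef_rot: [0.607, 0.795, -0.0, -0.002]
ft_force: [-0.7, 0.6, -0.9]
width: 0.478
```

Request:
carry_out(motion=[0,0,0,0,0,-1.3,3,0,0,0,0,0,-1.3,3,0,0,0,0,0,-1,3,0,0,0,0,0,0,3])

```text
time_s: 15.13
position: [603.4, -205.4, 101.3]
eef_rot: [0.607, 0.795, -0.0, -0.001]
ft_force: [-0.7, 0.1, -1.1]
width: 0.477
```

Request:
carry_out(motion=[0,0,0,0,0,-0.6,3,0,0,0,0,0,-0.6,3,0,0,0,0,0,0,3])

```text
time_s: 15.38
position: [604.0, -205.9, 90.3]
eef_rot: [0.607, 0.795, -0.0, -0.0]
ft_force: [-0.9, 0.3, -0.4]
width: 0.479
```

Request:
carry_out(motion=[0,0,0,0,0,-0.8,3,0,0,0,0,0,-0.6,3,0,0,0,0,0,0,3])

```text
time_s: 15.63
position: [603.8, -205.9, 75.7]
eef_rot: [0.607, 0.795, -0.0, -0.001]
ft_force: [-0.2, 1.5, -1.5]
width: 0.48
```

Request:
carry_out(motion=[0,0,0,0,0,-0.3,3,0,0,0,0,0,0,3])

```text
time_s: 15.8
position: [604.0, -206.0, 73.4]
eef_rot: [0.607, 0.795, -0.0, -0.0]
ft_force: [-0.1, 2.8, -1.0]
width: 0.482
```

Request:
carry_out(motion=[0,0,0,0,0,-0.15,3,0,0,0,0,0,0,3])

```text
time_s: 15.97
position: [604.1, -206.0, 72.3]
eef_rot: [0.607, 0.795, 0.0, -0.0]
ft_force: [0.3, 4.9, 0.2]
width: 0.48
```

Request:
carry_out(motion=[0,0,0,0,0,-0.1,3,0,0,0,0,0,0,3])

```text
time_s: 16.13
position: [604.2, -206.0, 71.5]
eef_rot: [0.607, 0.795, 0.0, -0.0]
ft_force: [-1.3, 4.8, 1.7]
width: 0.48
```

Request:
carry_out(motion=[0,0,0,0.03,-0.1,0,3,0,0,0,0,0,0,3])

```text
time_s: 16.3
position: [604.2, -206.3, 71.5]
eef_rot: [0.607, 0.795, 0.0, -0.001]
ft_force: [-1.0, 10.3, 4.1]
width: 0.48
```

Request:
carry_out(motion=[0,0,0,0.03,-0.1,0,3,0,0,0,0,0,0,3])

```text
time_s: 16.47
position: [604.5, -207.1, 71.6]
eef_rot: [0.607, 0.795, 0.0, -0.001]
ft_force: [-2.7, 12.5, 8.6]
width: 0.478
```

Request:
carry_out(motion=[0,0,0,0,0,-0.1,3,0,0,0,0,0,0,3])

```text
time_s: 16.63
position: [604.5, -207.0, 71.2]
eef_rot: [0.607, 0.795, 0.0, -0.001]
ft_force: [-4.4, 13.8, 16.6]
width: 0.479
```

Request:
carry_out(motion=[0,0,0,-0.03,0.1,0,3,0,0,0,0,0,0,3])

```text
time_s: 16.8
position: [604.5, -206.7, 71.2]
eef_rot: [0.607, 0.795, 0.0, 0.0]
ft_force: [-3.8, 8.1, 12.9]
width: 0.481
```

```bash
python3 - <<'E'
from h import *
S=camera("side");o=observe();print(o["position"],o["ft_force"],o["wrist_torque"])
s=S["frame"][130:240,290:380]
cv2.imwrite("pics/a5.png",cv2.resize(s,(490,600),interpolation=3)[:,:,::-1])
E
```

```text
[ 604.47273701 -206.74470917   71.20025129] [-3.59171861  7.08973585 12.94563938] [1.57284716 0.5942296  0.03243524]
```

View pics/a5.png

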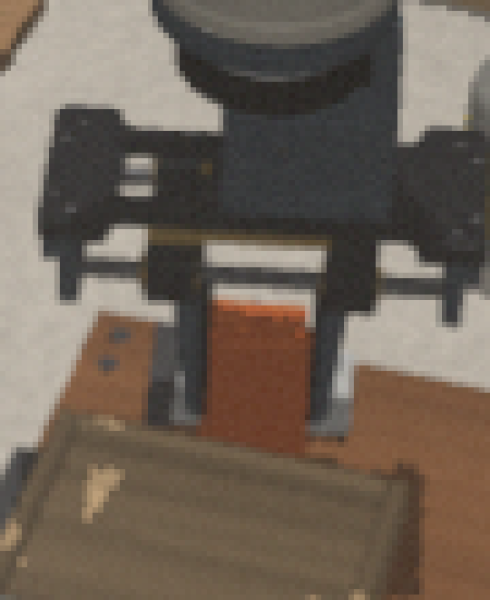

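The spacer is standing beside the first one with their tops level (around (260,310)) and pressing lightly on the board. Releasing.

Request:
carry_out(motion=[0,0,0,-0.02,0.06,0.08,3,0,0,0,0,0,0,6,0,0,0,0,0,0,6,0,0,0,0,0,0,6,0,0,0,0,0,0,6])

```text
time_s: 17.27
position: [604.5, -206.9, 71.2]
eef_rot: [0.607, 0.795, -0.0, 0.0]
ft_force: [-0.8, -0.5, 0.0]
width: 0.657
```

Request:
carry_out(motion=[0,0,0,0,0,1,6,0,0,0,0,0,2,6,0,0,0,0,0,4,6,0,0,0,0,0,4,6,0,0,0,0,0,0,6])

```text
time_s: 17.68
position: [607.6, -208.1, 189.7]
eef_rot: [0.607, 0.795, 0.001, 0.005]
ft_force: [0.8, 0.0, 1.5]
width: 0.655
```

Request:
carry_out(motion=[0,0,5.9,-1.5,3.13,0,5,0,0,5.9,-1.5,3.13,0,5,0,0,5.9,-1.5,3.13,0,5,0,0,5.9,-1.5,3.13,0,5])

```text
time_s: 18.02
position: [543.5, -80.4, 182.0]
eef_rot: [0.43, 0.903, 0.0, 0.0]
ft_force: [0.3, 0.0, 0.7]
width: 0.546
```

Request:
carry_out(motion=[0,0,5.9,-1.5,3.13,0,5,0,0,5.9,-1.5,3.13,0,5,0,0,5.9,-1.5,3.13,0,5,0,0,5.9,-1.5,3.13,0,5])

```text
time_s: 18.35
position: [483.6, 45.0, 182.0]
eef_rot: [0.236, 0.972, 0.0, 0.001]
ft_force: [0.9, 0.1, -0.1]
width: 0.546
```

Request:
carry_out(motion=[0,0,5.9,-1.5,3.13,0,5,0,0,5.9,-1.5,3.13,0,5,0,0,5.9,-1.5,3.13,0,5,0,0,5.9,-1.5,3.13,0,5])

```text
time_s: 18.68
position: [423.7, 170.3, 182.0]
eef_rot: [0.032, 0.999, 0.0, 0.001]
ft_force: [0.8, 1.3, 0.9]
width: 0.547
```

Request:
carry_out(motion=[0,0,0,0,0,0,5,0,0,0,0,0,0,5,0,0,0,0,0,0,5])

```text
time_s: 18.93
position: [424.8, 168.9, 181.7]
eef_rot: [0.035, 0.999, 0.0, 0.001]
ft_force: [0.2, -0.3, 0.5]
width: 0.55
```

```bash
python3 - <<'E'
from h import *
S=camera("side");T=camera("top");o=observe();print(o["position"],o["eef_rot"]);np.save("a6.npy",[S,T],allow_pickle=True)
C=np.hstack([cv2.resize(T["frame"][190:290,352:432],(400,500),interpolation=3),cv2.resize(S["frame"][150:250,290:370],(400,500),interpolation=3)])
cv2.imwrite("pics/a6.png",C[:,:,::-1])
E
```

```text
[424.97364934 168.26206708 181.45058647] [ 3.53441393e-02  9.99375159e-01 -3.09183417e-05  2.88174621e-04]
```

View pics/a6.png

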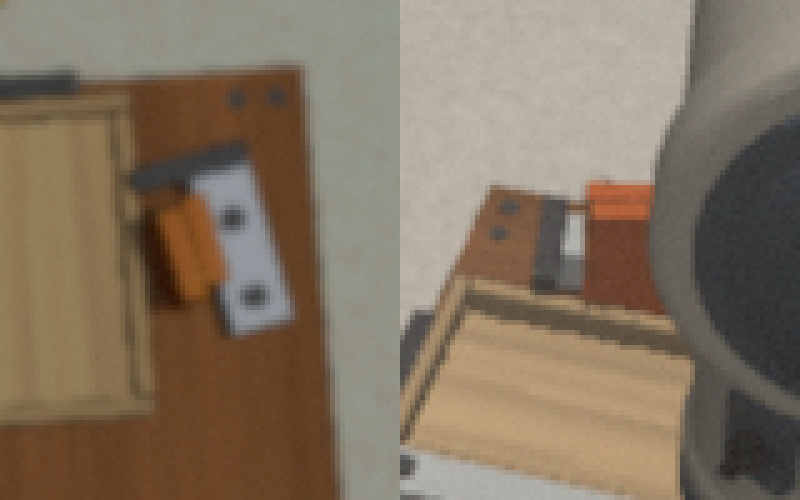

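Both spacers stand flush against each other and the stop, with a free channel to the tray (top view (190,250); tray wall at (135,250)). Now the wedge.

Request:
carry_out(motion=[0,0,0,0,0.05,-3.4,5,0,0,0,0,0,-3.4,5,0,0,0,0,0,-3.4,5,0,0,0,0,0,-3,5,0,0,0,0,0,-1.15,5])

```text
time_s: 19.45
position: [423.5, 168.1, 34.6]
eef_rot: [0.036, 0.999, -0.001, -0.002]
ft_force: [-0.8, 0.7, 0.2]
width: 0.552
```

Request:
carry_out(motion=[0,0,0,0,0,0,5,0,0,0,0,0,0,0.5,0,0,0,0,0,0,0.5,0,0,0,0,0,0,0.5,0,0,0,0,0,0,0.5])

```text
time_s: 19.87
position: [425.1, 169.6, 38.8]
eef_rot: [0.035, 0.999, 0.0, 0.001]
ft_force: [-0.2, -0.3, -0.2]
width: 0.284
```

Request:
carry_out(motion=[0,0,0,0,0,0,0.5,0,0,0,0,0,0,0.5,0,0,0,0,0,0,0.5,0,0,0,0,0,0,0.5])

```text
time_s: 20.2
position: [424.7, 169.7, 38.3]
eef_rot: [0.034, 0.999, 0.0, 0.001]
ft_force: [-0.0, -1.1, 9.8]
width: 0.172
```

Request:
carry_out(motion=[0,0,0,0,0,1,0.5,0,0,0,0,0,2,0.5,0,0,0,0,0,3,0.5,0,0,0,0,0,3,0.5,0,0,0,0,0,1,0.5])

```text
time_s: 20.62
position: [425.3, 169.9, 141.1]
eef_rot: [0.034, 0.999, 0.001, 0.002]
ft_force: [1.3, -0.7, -3.2]
width: 0.173
```

Request:
carry_out(motion=[0,0,0.65,-0.02,-3.32,0,0.5,0,0,0.65,-0.02,-3.32,0,0.5,0,0,0.65,-0.02,-3.32,0,0.5,0,0,0.65,-0.02,-3.32,0,0.5])

```text
time_s: 20.95
position: [423.0, 35.6, 137.9]
eef_rot: [0.011, 1.0, -0.0, 0.0]
ft_force: [1.2, -0.2, -3.0]
width: 0.173
```

Request:
carry_out(motion=[0,0,0.65,-0.02,-3.32,0,0.5,0,0,0.65,-0.02,-3.32,0,0.5,0,0,0.65,-0.02,-3.32,0,0.5,0,0,0.65,-0.02,-3.32,0,0.5])

```text
time_s: 21.28
position: [422.2, -97.6, 137.8]
eef_rot: [-0.011, 1.0, 0.0, -0.0]
ft_force: [0.8, 0.4, -2.8]
width: 0.173
```

Request:
carry_out(motion=[0,0,0.65,-0.02,-3.32,0,0.5,0,0,0.65,-0.02,-3.32,0,0.5,0,0,0.65,-0.02,-3.32,0,0.5,0,0,0.65,-0.02,-3.32,0,0.5])

```text
time_s: 21.62
position: [421.3, -230.4, 137.8]
eef_rot: [-0.034, 0.999, 0.0, -0.0]
ft_force: [1.1, 0.4, -3.3]
width: 0.175
```

Request:
carry_out(motion=[0,0,0,0,0,-2,0.5,0,0,0,0,0,0,0.5,0,0,0,0,0,0,0.5])

```text
time_s: 21.87
position: [421.0, -228.3, 117.3]
eef_rot: [-0.033, 0.999, 0.001, -0.001]
ft_force: [0.0, 0.4, -2.7]
width: 0.176
```

```bash
python3 - <<'E'
from h import *
S=camera("side");T=camera("top");o=observe();print(o["position"],o["eef_rot"],o["width"]);np.save("a7.npy",[S,T],allow_pickle=True)
C=np.hstack([cv2.resize(T["frame"][200:340,310:422],(400,500),interpolation=3),cv2.resize(S["frame"][150:290,310:422],(400,500),interpolation=3)])
cv2.imwrite("pics/a7.png",C[:,:,::-1])
E
```

```text
[ 421.79821316 -228.10728986  118.18178706] [-3.40489443e-02  9.99420134e-01  1.78887836e-04 -1.80822395e-04] 0.17153137762787532
```

View pics/a7.png

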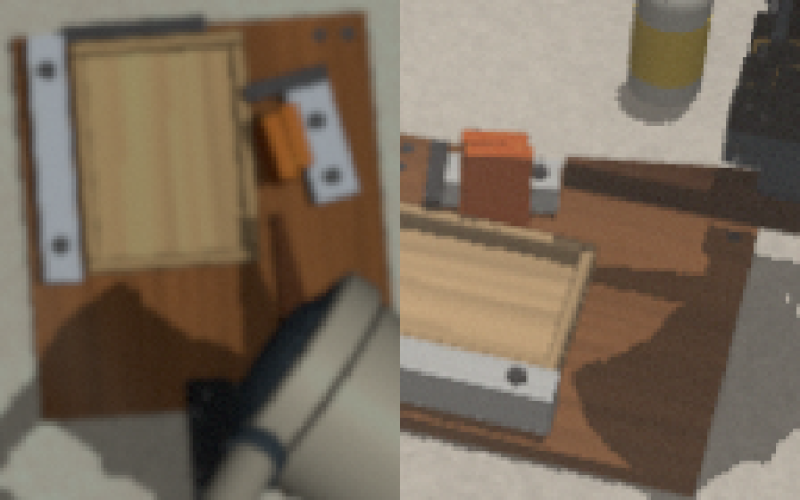

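```bash
python3 - <<'E'
from h import *
S,T=np.load("a7.npy",allow_pickle=True)
def J(p): d=np.array(p)-[610.8,-195]; return (d@[.9977,.068]).round(1),(d@[-.068,.9977]).round(1)
for n,uv,z in(("toe L",(310+270*.28,200+214*.28),102),("toe R",(310+281*.28,200+214*.28),102),("traycorner",(310+250*.28,200+264*.28),39),("tray far inner",(310+243*.28,200+32*.28),39),("sp near left top",(310+277*.28,200+183*.28),90),("sp far left top",(310+258*.28,200+112*.28),90)): print(n,J(ground(T,uv,z)))
print("toe pred", J(np.array([421.8,-228.1])+140*np.array([.9977,.068])+14*np.array([-.068,.9977])))
E
```

```text
toe L (np.float64(-53.7), np.float64(-6.3))
toe R (np.float64(-54.3), np.float64(-13.5))
traycorner (np.float64(-83.1), np.float64(3.4))
tray far inner (np.float64(77.0), np.float64(-5.8))
sp near left top (np.float64(-32.8), np.float64(-14.1))
sp far left top (np.float64(15.4), np.float64(-5.7))
toe pred (np.float64(-50.8), np.float64(-6.2))
```

The toe is seen at jig (-54, -6..-13.5), between the tray wall (y about -4) and the spacers (face at about -20). Lowering onto the board.

Request:
carry_out(motion=[0,0,0,0,-0.1,-1.5,0.5,0,0,0,0,0,-1.5,0.5,0,0,0,0,0,-1,0.5,0,0,0,0,0,0,0.5])

```text
time_s: 22.3
position: [421.5, -228.7, 77.0]
eef_rot: [-0.034, 0.999, 0.001, -0.001]
ft_force: [-1.4, -0.5, -2.0]
width: 0.175
```

Request:
carry_out(motion=[0,0,0,0,0,-0.7,0.5,0,0,0,0,0,-0.7,0.5,0,0,0,0,0,-0.5,0.5,0,0,0,0,0,0,0.5])

```text
time_s: 22.63
position: [421.7, -229.6, 58.1]
eef_rot: [-0.034, 0.999, 0.0, -0.0]
ft_force: [0.1, 1.3, -3.3]
width: 0.173
```

Request:
carry_out(motion=[0,0,0,0,0,-0.2,0.5,0,0,0,0,0,-0.1,0.5,0,0,0,0,0,0,0.5])

```text
time_s: 22.88
position: [422.0, -229.9, 55.7]
eef_rot: [-0.034, 0.999, -0.0, 0.0]
ft_force: [0.5, -0.8, -3.2]
width: 0.173
```

Request:
carry_out(motion=[0,0,0,0,0,-0.1,0.5,0,0,0,0,0,0,0.5])

```text
time_s: 23.05
position: [421.9, -229.9, 54.8]
eef_rot: [-0.034, 0.999, -0.0, 0.0]
ft_force: [0.5, -0.0, -2.5]
width: 0.17
```

Request:
carry_out(motion=[0,0,0,0,0,-0.1,0.5,0,0,0,0,0,0,0.5])

```text
time_s: 23.22
position: [421.9, -229.9, 53.7]
eef_rot: [-0.034, 0.999, -0.0, 0.0]
ft_force: [0.6, -0.6, -2.2]
width: 0.173
```

Request:
carry_out(motion=[0,0,0,0,0,-0.05,0.5,0,0,0,0,0,0,0.5])

```text
time_s: 23.38
position: [421.9, -229.9, 53.3]
eef_rot: [-0.034, 0.999, -0.0, 0.0]
ft_force: [-0.8, 1.0, -0.3]
width: 0.176
```

Request:
carry_out(motion=[0,0,0,0.8,0.065,0,0.5,0,0,0,0.8,0.065,0,0.5,0,0,0,0.8,0.065,0,0.5,0,0,0,0,0,0,0.5])

```text
time_s: 23.72
position: [447.7, -228.2, 53.3]
eef_rot: [-0.034, 0.999, -0.0, 0.001]
ft_force: [1.0, -0.3, -0.4]
width: 0.17
```

Request:
carry_out(motion=[0,0,0,0.7,0.06,0,0.5,0,0,0,0.7,0.06,0,0.5,0,0,0,0.7,0.06,0,0.5,0,0,0,0,0,0,0.5])

```text
time_s: 24.05
position: [467.7, -226.0, 53.3]
eef_rot: [-0.034, 0.999, -0.0, 0.0]
ft_force: [4.6, 3.9, 3.3]
width: 0.175
```

Request:
carry_out(motion=[0,0,0,0.3,0.08,0.02,0.5,0,0,0,0.3,0.08,0,0.5,0,0,0,0,0,0,0.5])

```text
time_s: 24.3
position: [473.2, -224.3, 53.3]
eef_rot: [-0.034, 0.999, 0.0, 0.0]
ft_force: [1.7, 1.9, -0.5]
width: 0.172
```

Request:
carry_out(motion=[0,0,0,0.3,0.06,0,0.5,0,0,0,0.3,0.06,0,0.5,0,0,0,0,0,0,0.5])

```text
time_s: 24.55
position: [478.7, -222.9, 53.3]
eef_rot: [-0.034, 0.999, 0.0, -0.0]
ft_force: [-2.5, 3.0, 1.8]
width: 0.174
```

Request:
carry_out(motion=[0,0,0,0.3,0.07,0,0.5,0,0,0,0.3,0.07,0,0.5,0,0,0,0,0,0,0.5])

```text
time_s: 24.8
position: [484.4, -221.4, 53.3]
eef_rot: [-0.034, 0.999, 0.0, -0.001]
ft_force: [-5.5, 3.5, 5.0]
width: 0.175
```

Request:
carry_out(motion=[0,0,0,0.3,0.07,0,0.5,0,0,0,0.3,0.07,0,0.5,0,0,0,0,0,0,0.5])

```text
time_s: 25.05
position: [489.8, -219.9, 53.3]
eef_rot: [-0.034, 0.999, 0.001, -0.001]
ft_force: [-9.5, 2.3, 7.4]
width: 0.178
```

Request:
carry_out(motion=[0,0,0,0.25,0.07,0.03,0.5,0,0,0,0.25,0.07,0,0.5,0,0,0,0,0,0,0.5])

```text
time_s: 25.3
position: [494.8, -218.5, 53.4]
eef_rot: [-0.034, 0.999, 0.001, -0.001]
ft_force: [-6.9, 1.7, 0.7]
width: 0.172
```

Request:
carry_out(motion=[0,0,0,0.25,0.07,0,0.5,0,0,0,0.25,0.07,0,0.5,0,0,0,0,0,0,0.5])

```text
time_s: 25.55
position: [499.5, -217.1, 53.4]
eef_rot: [-0.034, 0.999, 0.001, -0.001]
ft_force: [-9.3, 1.5, 3.6]
width: 0.173
```

Request:
carry_out(motion=[0,0,0,0.2,0.05,0.01,0.5,0,0,0,0,0,0,0.5])

```text
time_s: 25.72
position: [501.3, -216.6, 53.4]
eef_rot: [-0.034, 0.999, 0.001, -0.002]
ft_force: [-11.7, 0.2, 3.2]
width: 0.171
```

Request:
carry_out(motion=[0,0,0,0.2,0.05,0.01,0.5,0,0,0,0,0,0,0.5])

```text
time_s: 25.88
position: [503.2, -216.1, 53.5]
eef_rot: [-0.034, 0.999, 0.001, -0.002]
ft_force: [-9.9, 0.0, 3.1]
width: 0.172
```

Request:
carry_out(motion=[0,0,0,0.2,0.05,0.01,0.5,0,0,0,0,0,0,0.5])

```text
time_s: 26.05
position: [505.2, -215.6, 53.6]
eef_rot: [-0.034, 0.999, 0.001, -0.002]
ft_force: [-10.3, 1.5, 2.0]
width: 0.177
```

Request:
carry_out(motion=[0,0,0,0.2,0.04,0,0.5,0,0,0,0,0,0,0.5])

```text
time_s: 26.22
position: [506.5, -215.1, 53.5]
eef_rot: [-0.034, 0.999, 0.001, -0.002]
ft_force: [-15.2, -0.3, 4.6]
width: 0.172
```

Request:
carry_out(motion=[0,0,0,0.2,0.04,0,0.5,0,0,0,0,0,0,0.5])

```text
time_s: 26.38
position: [507.1, -214.9, 53.3]
eef_rot: [-0.034, 0.999, 0.001, -0.004]
ft_force: [-24.8, -7.9, 9.3]
width: 0.175
```

Request:
carry_out(motion=[0,0,0,0.2,0.04,0,0.5,0,0,0,0,0,0,0.5])

```text
time_s: 26.55
position: [508.0, -214.8, 53.2]
eef_rot: [-0.034, 0.999, 0.001, -0.005]
ft_force: [-30.9, -12.6, 10.8]
width: 0.171
```

It went tight: the force jumped from about 10 to 30 N with the toe at jig x of about +36 (43 ± 15 predicted). I'll ease the push towards 20 N and check.

Request:
carry_out(motion=[0,0,0,-0.14,-0.1,0.05,0.5,0,0,0,0,0,0,0.5,0,0,0,0,0,0,0.5])

```text
time_s: 26.8
position: [508.0, -214.9, 53.4]
eef_rot: [-0.034, 0.999, 0.001, -0.003]
ft_force: [-15.8, -1.6, -1.1]
width: 0.172
```

```bash
python3 - <<'E'
from h import *
S=camera("side");T=camera("top");o=observe();print(o["position"],o["ft_force"]);np.save("a8.npy",[S,T],allow_pickle=True)
C=np.hstack([cv2.resize(T["frame"][200:340,310:422],(400,500),interpolation=3),cv2.resize(S["frame"][170:282,275:405],(400,345),interpolation=3).copy() if 0 else cv2.resize(S["frame"][150:290,278:390],(400,500),interpolation=3)])
cv2.imwrite("pics/a8.png",C[:,:,::-1])
E
```

```text
[ 508.0484008  -214.95482035   53.44164912] [-16.37488749  -1.11356843   0.39156694]
```

View pics/a8.png

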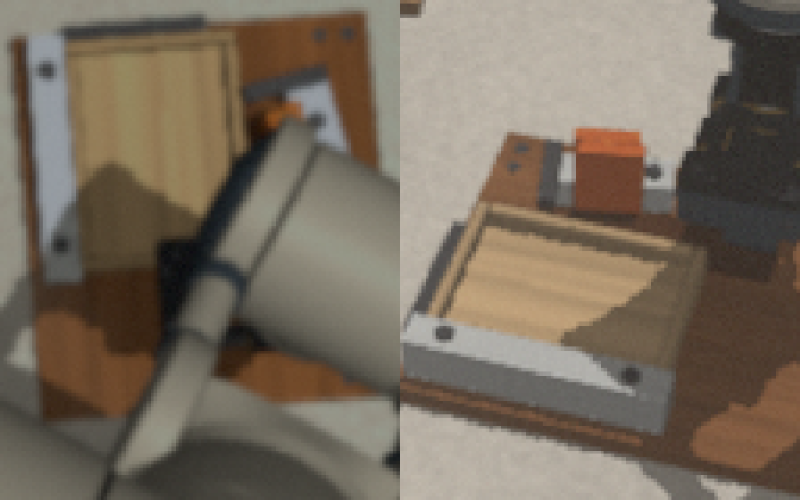

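The last picture shows the tray's left edge flush on the fence (crop pixel (70,150)) and both spacers upright along the stop. The push is steady at about 16 N, so I'm handing in.

```bash
python3 -c "
from bench import *
print(observe()['ft_force'],observe()['width']); print(close_job())"
```

```text
[-16.37488749  -1.11356843   0.39156694] 0.17309097653125666
the job is handed in; nothing more can be done
None
```

The tray is clamped against the far fence. I stood two orange spacers flat along the stop and drove the wedge in between them and the tray until it went tight. I handed the job in after about 27 s, still gripping the blue block.

- **Why two spacers:** I measured the gap at about 39 mm. One spacer would have left about 27 mm, over the 25 mm limit; two leave about 14.6 mm.
- **Tightness:** while sliding in, the push stayed near 10 N, then jumped to 25–31 N with the toe about 36 mm past the jig origin (expected 43 ± 15). I eased the push to about 16 N, with almost no force sideways or downwards.
- **Last picture:** the tray's edge lies on the fence, and both spacers stand upright along the stop, clear of the catch.
- **Position of the wedge:** its flat side measured about 1 mm beyond the tray's home line, which is within measurement error.
- **Not confirmed:** in the last top view the arm hid most of the wedge and channel, so tightness rests on force and position, not sight. The two cameras also disagreed by 1–3 mm on positions, so I confirmed the spacer placings by touch.
- **Bystanders:** the glue bottle, small tray and clamp were kept clear of the planned moves. I did not measure their positions again at the end.

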